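# Shaft collars in order of size on a sloped stand

### The arm

A 6-joint arm with a two-finger parallel gripper is mounted at the origin on the work surface. World frame = base frame: x ahead of the robot, y to its left, z up, the work surface at z = 0. Lengths are in m, angles in rad, forces in N, time in s.
With the tool pointing down it reaches from about 0.275 to 0.825 m from the base axis. Payload 5.2 kg.
Tool frame: the origin (TCP) lies at the centre of the arm's flange, where the gripper is bolted on; the fingertips stand 186 mm ahead of it and the grasp point (between the pads) lies 167 mm ahead of it; z points along the fingers, y is the direction in which the jaws open and shut (so a half turn about z gives the same grasp; the last joint's range is limited). The gripper opens to 93 mm and grips with 3 to 60 N. Pads are 15 mm wide; open, the fingers measure 128 mm over their backs; the gripper's body (75 mm by 188 mm) begins 65 mm behind the grasp point.
Start: joints at [1.109, 0.259, 1.535, -0, 1.348, -0.203], TCP at [0.141, 0.532, 0.405] pointing down, gripper open.
Joint ranges: [-3.14, 3.14], [-0.91, 2.08], [0.19, 2.58], [-1.22, 4.36], [0.22, 2.71], [-3.12, 3.12]. Speed limits (rad/s): [2.57, 2.57, 3.14, 3.14, 3.14, 3.14].

### API

Orientations are given as a rotation vector (axis times angle).
In Python, from station import manip gives the robot as it stands.
- The arm moves only by the tool step_arm, never from a script. Its argument "moves" is one flat list of numbers, 7 for each row, row after row: the turn, a rotation vector about the tool's x, y, z as a fraction of full scale, then the shift along the tool's x, y, z as a fraction of full scale, then the opening, from 0 (shut) to 1 (fully open). A call has 1 to 12 rows; each row is the pose to reach, as a shift and turn from the pose commanded when the call began, along the tool's axes at that moment, turning the shorter way round; what a row does not reach only later rows make up. Full scale, the value 1, is 0.1 m for a shift and pi rad for a turn. A row lasts 1/12 s, in which the tool goes at most 41.7 mm and 7.16 degrees, less where a joint would pass 70% of its speed; a pose out of reach is approached as far as the arm can. A call with a number of a shift or a turn outside -1 to 1 is refused whole. A call with a gripper value outside its range is refused whole. The fingers move at their own pace and stop on an object; "grip_force" is the grip in N (left out, the last holds). Time passes only in rows, so rows that repeat a pose let the fingers close. It gives the time, the measured TCP pose, the force and the opening at its end, in the units of the state.
- manip.get_obs(): the state, without advancing time (a new reading comes with each control period).
- manip.get_image(name): name is "scene" or "side" or "wrist"; returns a dict with "image" (420x560x3 uint8, red, green, blue), "intrinsics" (3x3 intrinsics, pixels), "k1" (the pictures are not rectified: a ray, as slopes to the right and down, at radius r is drawn at 1 + k1 r^2 times it, then the intrinsics apply), "T" (4x4, takes a point from camera to world coordinates). Camera axes: x right, y down, z forward; pixel columns grow to the right and rows downward; lengths in m; the calibration is good to about 2 mm. A picture is of the moment at which its call begins. There is no depth.
- manip.close_job(): hands the job in, once; it reports no verdict.
Trained networks look in the newest picture that a camera, given by its name, has taken for a name from the list of things; names that differ only in an ending like _2 or _b are one class to them, and where a whole thing is asked for, a point or a joint stands for the part that bears it (a point fixed in the world has none). Each returns a list of dicts, best first, with "score" (0 to 1); they miss things now and then, are a little off and sometimes report something else, mostly with a low value. They report only what shows in the picture. A call takes as long as a camera call.
- manip.look_for(camera, thing): "at" ([column, row] in pixels, amid what is visible of it).
- manip.pinpoint(camera, thing): "at" ([column, row] in pixels: a listed point, or the origin of a listed thing).
The state is a dict: "time": time; "joint_positions": joint angles; "qd": joint speeds; "effort": joint torques, N m; "tool_pos": TCP position; "tool_rot": TCP orientation; "contact_force": force on the tool from outside, world axes, zero at the start; "ft_torque": the same for the moment, N m; "grip_width": finger opening in m.
Only numpy, scipy, OpenCV 4.12 (cv2) and the standard library are available. Lean on these libraries where they do the work, as an engineer would, in place of code of your own. Each camera call takes 0.05 s, during which the arm holds its last target. There are 200 camera calls.

### The job

Line up the four steel shaft collars on the sloped stand in order of size: one in the middle of each grey bay, lying flat on the board and resting against the bottom lip, the largest in the bay nearest the open parts bin and so on down to the smallest in the bay nearest the round tin. Leave the bin and the tin standing where they are.

Things in the scene. Friction and masses are not known exactly. Their poses are not given: they have to be found in the camera images.
- collar_a: the largest of four plain steel shaft collars (thick rings, a thin dark slit line on top): outer diameter 66, bore 40, height 24 mm, about 0.37 kg; lies flat on the table at the start. Origin: centre of its underside; z is the ring's axis, up.
- collar_b: the second largest of four plain steel shaft collars (thick rings, a thin dark slit line on top): outer diameter 56, bore 32, height 24 mm, about 0.29 kg; lies flat on the table at the start. Origin: centre of its underside; z is the ring's axis, up.
- collar_c: the second smallest of four plain steel shaft collars (thick rings, a thin dark slit line on top): outer diameter 46, bore 25, height 24 mm, about 0.2 kg; lies flat on the table at the start. Origin: centre of its underside; z is the ring's axis, up.
- collar_d: the smallest of four plain steel shaft collars (thick rings, a thin dark slit line on top): outer diameter 36, bore 18, height 24 mm, about 0.13 kg; lies flat on the table at the start. Origin: centre of its underside; z is the ring's axis, up.
- bay1: bay 1 of 4 on the sloped stand, from the left: grey inlay, 80 mm along the row, 85 mm up the slope, bays 100 mm apart. Origin: middle of its lower edge, on the board where it meets the lip's inner face; x points up the slope (away from the robot), y along the row to the robot's left, z square out of the board. Board: fixed, 400 x 115 mm, sloped 20 degrees, lower edge 16 mm above the table.
- bay2: bay 2 of 4 on the sloped stand, from the left: grey inlay, 80 mm along the row, 85 mm up the slope, bays 100 mm apart. Origin: middle of its lower edge, on the board where it meets the lip's inner face; x points up the slope (away from the robot), y along the row to the robot's left, z square out of the board. A lip 10 mm thick stands 10 mm above the board all along its lower edge.
- bay3: bay 3 of 4 on the sloped stand, from the left: grey inlay, 80 mm along the row, 85 mm up the slope, bays 100 mm apart. Origin: middle of its lower edge, on the board where it meets the lip's inner face; x points up the slope (away from the robot), y along the row to the robot's left, z square out of the board. The board is slippery: a collar let go on it slides down to the lip.
- bay4: bay 4 of 4 on the sloped stand, from the left: grey inlay, 80 mm along the row, 85 mm up the slope, bays 100 mm apart. Origin: middle of its lower edge, on the board where it meets the lip's inner face; x points up the slope (away from the robot), y along the row to the robot's left, z square out of the board. A collar resting on the lip has its centre its own radius up the slope.
- bin: open square parts bin of red plastic, 100 x 100 mm, 55 mm high, with some bolts in it, loose on the table beyond one end of the stand. Origin: centre of its underside.
- tin: closed round metal tin, diameter 76, height 55 mm, loose on the table beyond the other end of the stand. Origin: centre of its underside.

How it is judged:
At the end, for the whole second after the job is handed in: All four collars lie at rest, flat on the board (within 0.15 rad, underside within 8 mm of it), against the lip (centre no more than 8 mm further up the slope than touching), within 15 mm of the middle line of their bays, in falling size from the bin's end to the tin's end (((y of bin in the frame of bay1 above 0 m and (x of collar_a in the frame of bay1 between 0.028 and 0.041 m and y of collar_a in the frame of bay1 between -0.015 and 0.015 m and z of collar_a in the frame of bay1 between -0.006 and 0.008 m and angle between the z axis of collar_a and the z axis of bay1, either way round below 0.15 rad) and (x of collar_b in the frame of bay2 between 0.023 and 0.036 m and y of collar_b in the frame of bay2 between -0.015 and 0.015 m and z of collar_b in the frame of bay2 between -0.006 and 0.008 m and angle between the z axis of collar_b and the z axis of bay2, either way round below 0.15 rad) and (x of collar_c in the frame of bay3 between 0.018 and 0.031 m and y of collar_c in the frame of bay3 between -0.015 and 0.015 m and z of collar_c in the frame of bay3 between -0.006 and 0.008 m and angle between the z axis of collar_c and the z axis of bay3, either way round below 0.15 rad) and (x of collar_d in the frame of bay4 between 0.013 and 0.026 m and y of collar_d in the frame of bay4 between -0.015 and 0.015 m and z of collar_d in the frame of bay4 between -0.006 and 0.008 m and angle between the z axis of collar_d and the z axis of bay4, either way round below 0.15 rad)) or (y of bin in the frame of bay1 below 0 m and (x of collar_a in the frame of bay4 between 0.028 and 0.041 m and y of collar_a in the frame of bay4 between -0.015 and 0.015 m and z of collar_a in the frame of bay4 between -0.006 and 0.008 m and angle between the z axis of collar_a and the z axis of bay4, either way round below 0.15 rad) and (x of collar_b in the frame of bay3 between 0.023 and 0.036 m and y of collar_b in the frame of bay3 between -0.015 and 0.015 m and z of collar_b in the frame of bay3 between -0.006 and 0.008 m and angle between the z axis of collar_b and the z axis of bay3, either way round below 0.15 rad) and (x of collar_c in the frame of bay2 between 0.018 and 0.031 m and y of collar_c in the frame of bay2 between -0.015 and 0.015 m and z of collar_c in the frame of bay2 between -0.006 and 0.008 m and angle between the z axis of collar_c and the z axis of bay2, either way round below 0.15 rad) and (x of collar_d in the frame of bay1 between 0.013 and 0.026 m and y of collar_d in the frame of bay1 between -0.015 and 0.015 m and z of collar_d in the frame of bay1 between -0.006 and 0.008 m and angle between the z axis of collar_d and the z axis of bay1, either way round below 0.15 rad))) and linear speed of each of collar_a, collar_b, collar_c, collar_d below 0.02 m/s).
It fails at once if the bin is pushed or tipped (moved more than 25 mm from where it stood or leaning more than 0.3 rad) (distance of bin from where it was at the start of the episode above 0.025 m or angle between bin's own z axis and vertical above 0.3 rad).
It fails at once if the tin is pushed or tipped (moved more than 25 mm from where it stood or leaning more than 0.3 rad) (distance of tin from where it was at the start of the episode above 0.025 m or angle between tin's own z axis and vertical above 0.3 rad).
It also fails if it takes over 99 s, if anything falls off the work surface, if the arm or the gripper's body presses on something with over 40 N, if the wrist force passes 120 N, or if a joint passes its speed limit or range.

## Working session

There is one attempt and no reset: what is moved stays moved. The work goes in short steps, Python scripts to look and compute and a tool call to move; the robot and the scene stay as the last step left them, time stands still between calls to the robot, and variables do not carry over. Pictures are saved under pics/ and viewed, about 12 in all and at most 16, crops included, and the job is handed in when it is done.

Besides the shell and the picture viewer there is one more tool, called after ">>>" in YAML: its name, and indented under it one key for each argument. step_arm: Moves the arm, as the interface text tells. Its arguments: {"type":"object","properties":{"moves":{"type":"array","items":{"type":"number"}},"grip_force":{"type":"number"}},"required":["moves"]}

```bash
mkdir -p pics
cat > h.py <<'E'
from station import manip
import numpy as np, cv2
from scipy.spatial.transform import Rotation as R
def ray(im,uv):
    K=np.array(im["intrinsics"]);k=im["k1"];T=np.array(im["T"])
    d=np.array([(uv[0]-K[0,2])/K[0,0],(uv[1]-K[1,2])/K[1,1]]);s=d.copy()
    for _ in range(20): s=d/(1+k*(s@s))
    return T[:3,3],T[:3,:3]@np.array([*s,1])
def onz(im,uv,z):
    o,d=ray(im,uv); return o+d*(z-o[2])/d[2]
def proj(im,p):
    K=np.array(im["intrinsics"]);k=im["k1"];T=np.array(im["T"])
    c=T[:3,:3].T@(np.array(p)-T[:3,3]);s=c[:2]/c[2];s=s*(1+k*(s@s))
    return np.array([K[0,0]*s[0]+K[0,2],K[1,1]*s[1]+K[1,2]])
def save(im,n): cv2.imwrite("pics/"+n+".png",im["image"][:,:,::-1])
E
python3 - <<'E'
from h import *
np.set_printoptions(precision=3,suppress=True)
for c in ("scene","side","wrist"):
    im=manip.get_image(c); save(im,c+"0")
    print(c,np.array(im["T"])[:3,3],np.array(im["T"])[:3,2])
    for t,z in (("collar_a",0),("bay1",.016),("bin",0),("tin",0)):
        for r in manip.pinpoint(c,t): print(t,round(r["score"],2),np.round(r["at"],1),onz(im,r["at"],z))
o=manip.get_obs();print(o["time"],o["tool_pos"],o["tool_rot"],o["grip_width"])
E
cd pics; python3 -c "
import cv2;import numpy as np
cv2.imwrite('all.png',cv2.resize(np.vstack([cv2.imread('scene0.png'),cv2.imread('side0.png')]),(450,600)) if 0 else np.hstack([cv2.resize(cv2.imread(f),(400,300)) for f in('side0.png','wrist0.png')]))"
```

```text
scene [0.862 0.51  0.671] [-0.368 -0.584 -0.723]
collar_a 0.66 [296.7 191.9] [ 0.463 -0.065  0.   ]
collar_a 0.64 [403.6 283.8] [0.42  0.265 0.   ]
collar_a 0.58 [281.9 141.4] [ 0.39  -0.257  0.   ]
collar_a 0.58 [337.6 222.1] [0.436 0.065 0.   ]
bay1 0.97 [278.1 230.7] [0.573 0.03  0.016]
bay1 0.84 [304.1 266.7] [0.576 0.138 0.016]
bay1 0.72 [248.7 206.5] [ 0.594 -0.066  0.016]
bay1 0.65 [227.3 184.9] [ 0.604 -0.156  0.016]
tin 0.66 [165.9 172.5] [ 0.713 -0.292  0.   ]
side [ 0.222 -0.546  0.801] [ 0.343  0.56  -0.754]
collar_a 0.84 [274.6 337.7] [ 0.386 -0.247  0.   ]
collar_a 0.83 [229.5 226.7] [0.437 0.07  0.   ]
collar_a 0.77 [265.3 265.3] [ 0.458 -0.08   0.   ]
collar_a 0.48 [198.  183.7] [0.428 0.256 0.   ]
bay1 0.91 [336.4 264.5] [ 0.597 -0.173  0.016]
bay1 0.9 [259.9 189.8] [0.561 0.131 0.016]
bay1 0.82 [307.5 232.3] [ 0.592 -0.058  0.016]
bay1 0.61 [282.8 213.6] [0.57  0.026 0.016]
bin 0.85 [252.6 152.5] [0.625 0.294 0.   ]
wrist [0.064 0.551 0.385] [ 0.275 -0.073 -0.959]
collar_a 0.8 [152.2 402.1] [0.414 0.258 0.   ]
0.75 [0.141 0.532 0.405] [ 0.405  3.115 -0.   ] 0.09277680335007525
```

View pics/scene0.png

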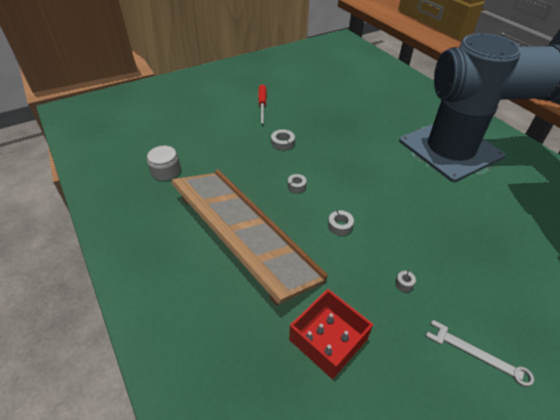

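View pics/all.png

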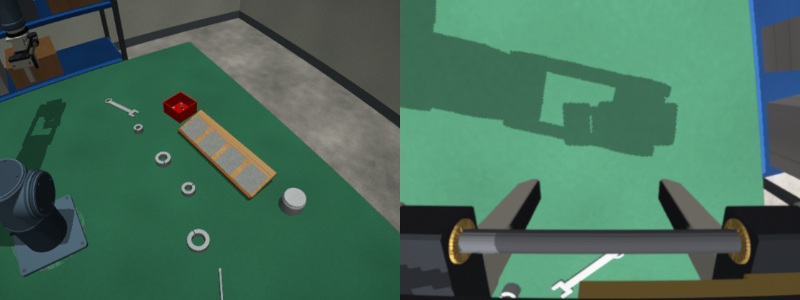

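Scene: bin at about (330,330) at the left end and tin at (164,163) at the right, with the stand between them. The collars run from small (406,281) to large (283,140). So largest goes in bay 1 and smallest in bay 4. Next I refine the poses from both cameras.

```bash
cat >> h.py <<'E'
from scipy.optimize import least_squares
def blobs(im,zs=.012,near=None,rad=.05):
    """non-green blobs near world points -> hull centroid on z, area-equivalent diameter"""
    I=im["image"].astype(int); m=((I[:,:,1]-np.maximum(I[:,:,0],I[:,:,2]))<12).astype(np.uint8)
    m=cv2.morphologyEx(m,cv2.MORPH_OPEN,np.ones((2,2)))
    cs,_=cv2.findContours(m,cv2.RETR_EXTERNAL,cv2.CHAIN_APPROX_NONE); out=[]
    for p in near:
        best=None
        for c in cs:
            if cv2.contourArea(c)<60: continue
            M=cv2.moments(cv2.convexHull(c)); uv=(M["m10"]/M["m00"],M["m01"]/M["m00"])
            w=onz(im,uv,zs); d=np.linalg.norm(w[:2]-p)
            if d<rad and (best is None or d<best[0]):
                f=im["intrinsics"][0][0]; dep=np.linalg.norm(w-np.array(im["T"])[:3,3])
                best=(d,w[:2],cv2.boundingRect(c)[2]*dep/f*1000)
        out.append(best)
    return out
def bayp(q,i,loc=(0,0,0)):
    """q=x,y,yaw of bay row middle (between bay2 and 3); bay i frame local -> world"""
    S=R.from_euler("zyx",[q[2],np.radians(-20),0]).as_matrix()
    o=np.array([q[0],q[1],.016+q[3] if len(q)>3 else .016])+S@np.array([0,(2.5-i)*.1,0])
    return o+S@np.array(loc)
def basis(q): return R.from_euler("zyx",[q[2],np.radians(-20),0]).as_matrix()
def fitstand(ims_dets,q0):
    def f(q): 
        r=[]
        for im,ds in ims_dets:
            P=[proj(im,bayp(q,i)) for i in (1,2,3,4)]
            for d in ds:
                e=[p-d for p in P]; r+=list(min(e,key=np.linalg.norm))
        return r
    s=least_squares(f,q0,loss="soft_l1"); return s.x,s.fun
E
python3 - <<'E'
from h import *
np.set_printoptions(precision=3,suppress=True)
near=[(.388,-.25),(.437,.067),(.46,-.072),(.42,.26)]
D=[]
for c in ("scene","side"):
    im=manip.get_image(c)
    print(c,[ (b[1],round(b[2])) if b else None for b in blobs(im,near=near)])
    D.append((im,[np.array(r["at"]) for r in manip.pinpoint(c,"bay1") if r["score"]>.5]))
q,res=fitstand(D,[.583,-.015,.118]); print(q,np.round(res,1))
for d in D: print(fitstand([d],[.583,-.015,.118])[0])
for im,_ in D:
    I=im["image"].copy()
    for i in (1,2,3,4):
        for a,b in((0,-.04),(0,.04),(.085,-.04),(.085,.04)): cv2.circle(I,tuple(int(round(v)) for v in proj(im,bayp(q,i,(a,b,0)))),1,(255,0,0),-1)
    im["image"]=I
A,B=[cv2.resize(im["image"][s],(400,400)) for (im,_),s in zip(D,(np.s_[160:310,170:340],np.s_[90:210,170:290]))]
cv2.imwrite("pics/st.png",np.hstack([A,B])[:,:,::-1])
E
```

```text
scene [(array([ 0.392, -0.245]), 67), (array([0.439, 0.08 ]), 58), (array([ 0.454, -0.077]), 46), (array([0.421, 0.269]), 42)]
side [(array([ 0.39 , -0.256]), 69), (array([0.437, 0.07 ]), 56), (array([ 0.452, -0.087]), 47), (array([0.42 , 0.258]), 37)]
[ 0.583 -0.016  0.11 ] [ 0.1  1.8 -0.  -1.5  1.2 -3.9  0.5  0.   0.5 -0.4 -2.4  0.9  1.9 -1.7]
[ 0.586 -0.014  0.125]
[ 0.582 -0.016  0.102]
```

View pics/st.png

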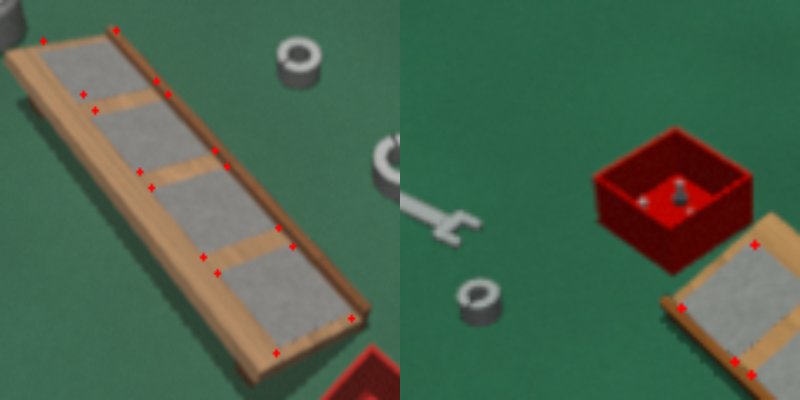

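```bash
cat >> h.py <<'E'
def Rtab(yaw): return np.array([[-np.cos(yaw),-np.sin(yaw),0],[-np.sin(yaw),np.cos(yaw),0],[0,0,-1.]])
def Rboard(q): S=basis(q); return np.c_[-S[:,0],S[:,1],-S[:,2]]
def plan(wps,start=None):
    """wps: list of (grasp point, R); prints calls as chunks of tool-frame fractions, chained"""
    o=manip.get_obs()
    p,Rc=(np.array(o["tool_pos"]),R.from_rotvec(o["tool_rot"]).as_matrix()) if start is None else start
    for g,Rt in wps:
        t=np.array(g)-.167*Rt[:,2]
        while True:
            rv=R.from_matrix(Rc.T@Rt).as_rotvec(); d=Rc.T@(t-p)
            n=max(1,np.abs(d).max()/.0999); s=d/np.ceil(n) if n>1 else d
            rows=max(np.linalg.norm(s)/.0417,np.degrees(np.linalg.norm(rv))/7.16)
            print(np.r_[rv/np.pi,s/.1].round(3).tolist(),"rows>=%.1f"%rows)
            p=p+Rc@s; Rc=Rt
            if n<=1: break
        print("-- at",np.round(g,3))
    return p,Rc
E
python3 -c "
from h import *
plan([((.42,.263,.15),Rtab(.11))])"
```

```text
[-0.0, -0.0, -0.117, -0.847, -0.471, 0.219] rows>=3.0
[0.0, 0.0, 0.0, -0.62, -0.744, 0.219] rows>=2.4
[0.0, 0.0, 0.0, -0.62, -0.744, 0.219] rows>=2.4
[0.0, 0.0, 0.0, -0.62, -0.744, 0.219] rows>=2.4
-- at [0.42  0.263 0.15 ]
```

>>> step_arm:
  moves: [0,0,-0.117,-0.85,-0.47,0.22,1,0,0,-0.117,-0.85,-0.47,0.22,1,0,0,-0.117,-0.85,-0.47,0.22,1,0,0,-0.117,-0.85,-0.47,0.22,1]

```text
time: 1.28
tool_pos: [0.213, 0.4621, 0.3816]
tool_rot: [0.177, -3.136, 0.005]
contact_force: [-0.4, 0.7, 0.2]
grip_width: 0.0931
```

>>> step_arm:
  moves: [0,0,0,-0.62,-0.745,0.22,1,0,0,0,-0.62,-0.745,0.22,1,0,0,0,-0.62,-0.745,0.22,1]

```text
time: 1.53
tool_pos: [0.2822, 0.3954, 0.3601]
tool_rot: [-0.167, 3.137, -0.002]
contact_force: [0.2, 0.3, -0.5]
grip_width: 0.0926
```

>>> step_arm:
  moves: [0,0,0,-0.62,-0.745,0.22,1,0,0,0,-0.62,-0.745,0.22,1,0,0,0,-0.62,-0.745,0.22,1]

```text
time: 1.78
tool_pos: [0.3526, 0.3278, 0.3381]
tool_rot: [-0.165, 3.136, -0.002]
contact_force: [1.0, 0.2, 0.6]
grip_width: 0.0931
```

>>> step_arm:
  moves: [0,0,0,-0.62,-0.745,0.22,1,0,0,0,-0.62,-0.745,0.22,1,0,0,0,-0.62,-0.745,0.22,1,0,0,0,-0.62,-0.745,0.22,1]

```text
time: 2.12
tool_pos: [0.4224, 0.2607, 0.3161]
tool_rot: [-0.162, 3.137, -0.001]
contact_force: [0.6, -0.2, 0.3]
grip_width: 0.0929
```

```bash
cat >> h.py <<'E'
def seecollar(p,name,rad=.05):
    im=manip.get_image("wrist"); save(im,name)
    r=[onz(im,x["at"],0)[:2].round(4) for x in manip.pinpoint("wrist","collar_a")]
    print("net",r,"blob",blobs(im,near=[p],rad=rad)); return im
E
python3 -c "
from h import *
o=manip.get_obs();print(o['tool_pos'],o['tool_rot'],o['contact_force'],o['joint_positions'],o['time'])
seecollar((.42,.263),'w1')"
```

```text
[0.42242318 0.26074118 0.31611475] [-1.61718584e-01  3.13732544e+00 -8.85958797e-04] [ 0.61911148 -0.23492484  0.32819431] [ 3.28124076e-01  2.44293424e-01  1.78746480e+00 -6.36861438e-04
  1.10989060e+00 -1.34539110e+00] 2.1167
net [array([0.4208, 0.2625]), array([0.4379, 0.0717])] blob [(np.float64(0.0016951906459949193), array([0.42143461, 0.26390309]), np.float64(37.23687575612055))]
```

View pics/w1.png

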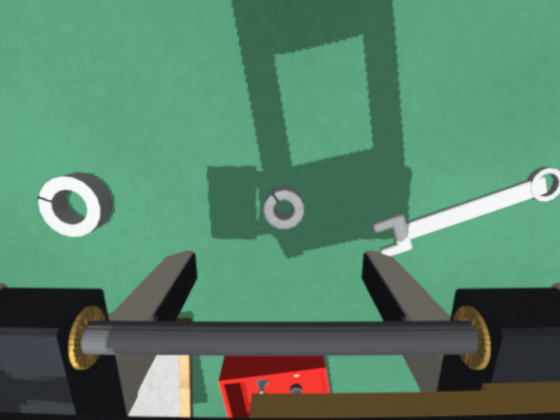

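```bash
python3 -c "
from h import *
q=[.583,-.016,.11]
print(bayp(q,4,(.023,0,.022)))
s=plan([((.421,.2635,.022),Rtab(.11))])
s=plan([((.421,.2635,.16),Rtab(.11)),(bayp(q,4,(.0,0,.16))-[.05,0,0],Rtab(.11))],s)"
```

```text
[ 0.61243154 -0.16256851  0.05012412]
[0.0, -0.0, -0.001, -0.005, 0.003, 0.639] rows>=1.5
[0.0, 0.0, 0.0, -0.005, 0.004, 0.639] rows>=1.5
-- at [0.421 0.264 0.022]
[0.0, 0.0, 0.0, 0.0, 0.0, -0.69] rows>=1.7
[0.0, 0.0, 0.0, 0.0, 0.0, -0.69] rows>=1.7
-- at [0.421 0.264 0.16 ]
[0.0, 0.0, 0.0, -0.051, -0.868, -0.024] rows>=2.1
[0.0, 0.0, 0.0, -0.051, -0.868, -0.024] rows>=2.1
[0.0, 0.0, 0.0, -0.051, -0.868, -0.024] rows>=2.1
[0.0, 0.0, 0.0, -0.051, -0.868, -0.024] rows>=2.1
[0.0, 0.0, 0.0, -0.051, -0.868, -0.024] rows>=2.1
-- at [ 0.494 -0.165  0.172]
```

>>> step_arm:
  moves: [0,0,0,-0.005,0.003,0.35,0.7,0,0,0,-0.005,0.003,0.64,0.7,0,0,0,-0.005,0.003,0.64,0.7]

```text
time: 2.47
tool_pos: [0.4174, 0.2635, 0.249]
tool_rot: [0.172, -3.129, 0.003]
contact_force: [-1.3, -0.4, -1.2]
grip_width: 0.0772
```

>>> step_arm:
  moves: [0,0,0,-0.005,0.004,0.25,0.7,0,0,0,-0.005,0.004,0.5,0.7,0,0,0,-0.005,0.004,0.64,0.7,0,0,0,-0.005,0.004,0.64,0.7]

```text
time: 2.8
tool_pos: [0.4195, 0.2642, 0.1877]
tool_rot: [0.172, -3.133, 0.001]
contact_force: [-1.3, 0.2, 0.5]
grip_width: 0.0647
```

>>> step_arm:
  moves: [0,0,0,0,0,0,0.2,0,0,0,0,0,0,0.2,0,0,0,0,0,0,0.2,0,0,0,0,0,0,0.2,0,0,0,0,0,0,0.2,0,0,0,0,0,0,0.2,0,0,0,0,0,0,0.2,0,0,0,0,0,0,0.2]
  grip_force: 30

```text
time: 3.47
tool_pos: [0.4213, 0.2635, 0.1898]
tool_rot: [-0.17, 3.135, 0.001]
contact_force: [-1.1, 1.3, 6.4]
grip_width: 0.0357
```

>>> step_arm:
  moves: [0,0,0,0,0,-0.35,0.2,0,0,0,0,0,-0.7,0.2,0,0,0,0,0,-1,0.2,0,0,0,0,0,-1,0.2]

```text
time: 3.8
tool_pos: [0.4228, 0.264, 0.2945]
tool_rot: [-0.17, 3.127, 0.004]
contact_force: [0.7, 0.6, -0.3]
grip_width: 0.0358
```

>>> step_arm:
  moves: [0,0,0,-0.05,-0.4,-0.38,0.2,0,0,0,-0.05,-0.87,-0.38,0.2,0,0,0,-0.05,-0.87,-0.38,0.2]

```text
time: 4.05
tool_pos: [0.436, 0.1749, 0.3282]
tool_rot: [-0.171, 3.134, -0.002]
contact_force: [-0.1, 0.9, -1.7]
grip_width: 0.0353
```

>>> step_arm:
  moves: [0,0,0,-0.05,-0.4,-0.03,0.2,0,0,0,-0.05,-0.87,-0.03,0.2,0,0,0,-0.05,-0.87,-0.03,0.2]

```text
time: 4.3
tool_pos: [0.4506, 0.0866, 0.3296]
tool_rot: [-0.165, 3.137, -0.004]
contact_force: [-0.1, -0.2, -0.8]
grip_width: 0.0355
```

>>> step_arm:
  moves: [0,0,0,-0.05,-0.4,-0.03,0.2,0,0,0,-0.05,-0.87,-0.03,0.2,0,0,0,-0.05,-0.87,-0.03,0.2]

```text
time: 4.55
tool_pos: [0.4651, 0.0007, 0.3326]
tool_rot: [-0.165, 3.137, -0.005]
contact_force: [0.0, 0.0, -2.1]
grip_width: 0.0357
```

Run:
```python
from h import *
im=manip.get_image("wrist");save(im,"w2");o=manip.get_obs();print(o["tool_pos"],o["grip_width"],o["contact_force"])
for r in manip.pinpoint("wrist","bay1"): print(round(r["score"],2),np.round(r["at"]),onz(im,r["at"],.016)[:2])
```

```text
[0.46470526 0.00206323 0.33234782] 0.035487054820736316 [-0.24708782 -0.57626423 -1.70416721]
0.89 [300. 311.] [0.57795468 0.03189154]
```

View pics/w2.png

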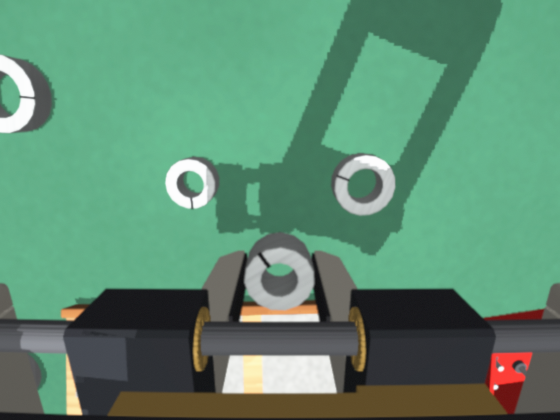

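>>> step_arm:
  moves: [0,0,0,-0.4,-0.3,-0.15,0.2,0,0,0,-0.82,-0.6,-0.15,0.2,0,0,0,-0.82,-0.6,-0.15,0.2]

```text
time: 4.9
tool_pos: [0.5549, -0.0454, 0.3481]
tool_rot: [-0.171, 3.134, -0.001]
contact_force: [0.6, -0.1, -0.3]
grip_width: 0.0353
```

>>> step_arm:
  moves: [0,0,0,-0.4,-0.3,-0.15,0.2,0,0,0,-0.82,-0.6,-0.15,0.2,0,0,0,-0.82,-0.6,-0.15,0.2,0,0,0,-0.82,-0.6,-0.15,0.2,0,0,0,-0.82,-0.6,-0.15,0.2]

```text
time: 5.32
tool_pos: [0.6407, -0.0945, 0.3612]
tool_rot: [0.172, -3.135, -0.003]
contact_force: [-1.1, 0.8, -1.5]
grip_width: 0.0355
```

```bash
cat >> h.py <<'E'
def overlay(im,q,name):
    I=im["image"].copy()
    for i in (1,2,3,4):
        c=np.array([proj(im,bayp(q,i,(a,b,0))) for a,b in((0,-.04),(0,.04),(.085,.04),(.085,-.04))])
        cv2.polylines(I,[c.round().astype(int)],True,(255,0,0),1)
    cv2.imwrite("pics/"+name+".png",I[:,:,::-1])
E
python3 - <<'E'
from h import *
im=manip.get_image("wrist");o=manip.get_obs();print(o["tool_pos"],o["grip_width"])
for r in manip.pinpoint("wrist","bay1"): print(round(r["score"],2),np.round(r["at"]),onz(im,r["at"],.016)[:2])
q=[.583,-.016,.11]
print([np.round(bayp(q,i)[:2],4) for i in (1,2,3,4)])
overlay(im,q,"w3"); save(im,"w3raw")
E
```

```text
[ 0.63990502 -0.0940662   0.36142205] 0.03559763521947419
0.92 [510. 152.] [0.56734496 0.13095391]
0.81 [212. 155.] [ 0.60313323 -0.16688207]
0.76 [317. 157.] [ 0.59445062 -0.06221483]
0.62 [412. 150.] [0.57699082 0.03125641]
[array([0.5675, 0.1331]), array([0.5778, 0.0337]), array([ 0.5882, -0.0657]), array([ 0.5985, -0.1651])]
```

View pics/w3.png

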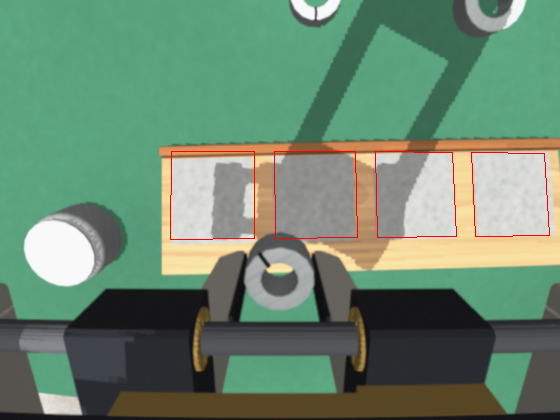

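The collar is held flat at (280,272). The stand overlay matches along the row, and the lip inner face sits about 4 px further up (rows 150–157). I adjust the stand to (0.585, -0.017, yaw 0.12) and place d in bay 4.

```bash
cat >> h.py <<'E'
Q=[.585,-.017,.12]
E
python3 -c "
from h import *
B=Rboard(Q)
s=plan([(bayp(Q,4,(.024,0,.10)),B),(bayp(Q,4,(.024,0,.026)),B)])
s=plan([(bayp(Q,4,(.024,0,.15)),B),((.455,-.080,.16),Rtab(.12)),],s)"
```

```text
[0.013, -0.111, -0.003, 0.567, -0.285, 0.404] rows>=2.8
[0.0, 0.0, 0.0, 0.675, -0.266, 0.196] rows>=1.8
-- at [ 0.59  -0.163  0.124]
[0.0, 0.0, 0.0, 0.0, 0.0, 0.74] rows>=1.8
-- at [ 0.615 -0.163  0.055]
[0.0, 0.0, 0.0, 0.0, 0.0, -0.62] rows>=1.5
[0.0, 0.0, 0.0, 0.0, 0.0, -0.62] rows>=1.5
-- at [ 0.573 -0.163  0.171]
[-0.013, 0.11, -0.0, 0.472, 0.893, -0.197] rows>=2.8
-- at [ 0.455 -0.08   0.16 ]
```

```bash
python3 -c "
from h import *
o=manip.get_obs();r=o['tool_rot'];print(r,R.from_rotvec(r).as_matrix().round(4))
print(Rboard(Q).round(3),Rtab(.12).round(3))
im=manip.get_image('wrist');o=manip.get_obs();r=o['tool_rot'];print(r,R.from_rotvec(r).as_matrix().round(4)); print(R.from_matrix(R.from_rotvec(r).as_matrix().T@Rboard(Q)).as_rotvec()/np.pi)"
```

```text
[ 1.72985145e-01 -3.13433019e+00 -2.35036209e-03] [[-0.9939 -0.11   -0.0026]
 [-0.11    0.9939  0.0014]
 [ 0.0024  0.0016 -1.    ]]
[[-0.933 -0.112  0.342]
 [-0.12   0.993 -0.   ]
 [-0.34  -0.041 -0.94 ]] [[-0.993 -0.12   0.   ]
 [-0.12   0.993  0.   ]
 [ 0.     0.    -1.   ]]
[ 1.73064696e-01 -3.13494957e+00 -1.77176459e-03] [[-0.9939 -0.1101 -0.0019]
 [-0.1101  0.9939  0.001 ]
 [ 0.0018  0.0012 -1.    ]]
[ 0.01315713 -0.11094849 -0.00311338]
```

```bash
sed -i 's/"zyx"/"ZYX"/' h.py
python3 -c "
from h import *
B=Rboard(Q);print(B.round(3))
im=manip.get_image('wrist');overlay(im,Q,'w4')
s=plan([(bayp(Q,4,(.024,0,.10)),B),(bayp(Q,4,(.024,0,.026)),B)])
s=plan([(bayp(Q,4,(.024,0,.15)),B),((.455,-.080,.16),Rtab(.12)),],s)"
```

```text
[[-0.933 -0.12   0.34 ]
 [-0.112  0.993  0.041]
 [-0.342  0.    -0.94 ]]
[-0.0, -0.111, -0.003, 0.564, -0.339, 0.438] rows>=2.8
[0.0, 0.0, 0.0, 0.683, -0.334, 0.217] rows>=1.9
-- at [ 0.591 -0.167  0.118]
[0.0, 0.0, 0.0, -0.0, 0.0, 0.74] rows>=1.8
-- at [ 0.617 -0.164  0.049]
[0.0, 0.0, 0.0, 0.0, 0.0, -0.62] rows>=1.5
[0.0, 0.0, 0.0, 0.0, 0.0, -0.62] rows>=1.5
-- at [ 0.574 -0.169  0.165]
[-0.0, 0.111, -0.0, 0.23, 0.515, -0.11] rows>=2.8
[0.0, 0.0, 0.0, 0.254, 0.515, -0.025] rows>=1.4
-- at [ 0.455 -0.08   0.16 ]
```

View pics/w4.png

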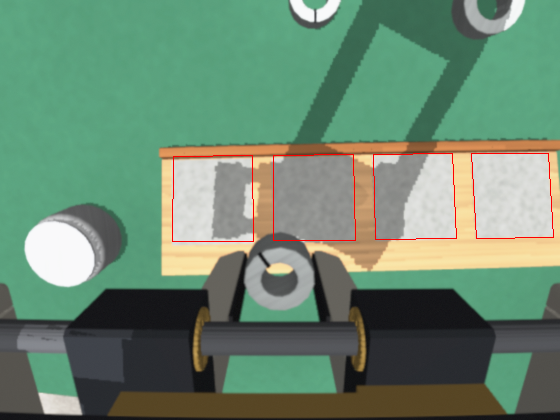

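The overlay now matches the inlays, so I place d.

>>> step_arm:
  moves: [0,-0.111,-0.003,0.564,-0.339,0.438,0.2,0,-0.111,-0.003,0.564,-0.339,0.438,0.2,0,-0.111,-0.003,0.564,-0.339,0.438,0.2,0,-0.111,-0.003,0.564,-0.339,0.438,0.2,0,-0.111,-0.003,0.564,-0.339,0.438,0.2]

```text
time: 5.93
tool_pos: [0.5868, -0.1354, 0.3197]
tool_rot: [-0.163, 2.791, 0.027]
contact_force: [0.9, -0.1, -0.9]
grip_width: 0.0355
```

>>> step_arm:
  moves: [0,0,0,0.683,-0.334,0.217,0.2,0,0,0,0.683,-0.334,0.217,0.2,0,0,0,0.683,-0.334,0.217,0.2,0,0,0,0.683,-0.334,0.217,0.2]

```text
time: 6.27
tool_pos: [0.5358, -0.176, 0.2755]
tool_rot: [-0.164, 2.791, 0.028]
contact_force: [0.6, -0.4, -0.4]
grip_width: 0.0352
```

>>> step_arm:
  moves: [0,0,0,0,0,0.3,0.2,0,0,0,0,0,0.5,0.2,0,0,0,0,0,0.65,0.2,0,0,0,0,0,0.74,0.2,0,0,0,0,0,0.74,0.2]

```text
time: 6.68
tool_pos: [0.5623, -0.172, 0.2052]
tool_rot: [-0.168, 2.789, 0.028]
contact_force: [-0.5, -0.4, -0.5]
grip_width: 0.0356
```

```bash
python3 -c "
from h import *
o=manip.get_obs();r=R.from_rotvec(o['tool_rot']).as_matrix();g=np.array(o['tool_pos'])+.167*r[:,2]
print('grasp in bay4',(Rboard(Q)*[-1,1,-1]).T@(g-bayp(Q,4)),R.from_matrix(r.T@Rboard(Q)).as_rotvec(),o['contact_force'],o['time'])"
```

```text
grasp in bay4 [ 0.02594529 -0.00124074  0.02481295] [-0.00070152 -0.00109284  0.00064107] [-0.47109452 -0.44624305 -0.53219666] 6.6833
```

>>> step_arm:
  moves: [0,0,0,0,0,0.01,0.6,0,0,0,0,0,0.01,0.6,0,0,0,0,0,0.01,0.6,0,0,0,0,0,0.01,0.6,0,0,0,0,0,0.01,0.6,0,0,0,0,0,0.01,0.6]

```text
time: 7.18
tool_pos: [0.5609, -0.173, 0.2054]
tool_rot: [-0.165, 2.788, 0.026]
contact_force: [-0.4, -0.4, -0.9]
grip_width: 0.0556
```

>>> step_arm:
  moves: [0,0,0,0,0,-0.2,0.6,0,0,0,0,0,-0.6,0.6,0,0,0,0,0,-0.62,0.7]

```text
time: 7.43
tool_pos: [0.5402, -0.1762, 0.2683]
tool_rot: [-0.165, 2.783, 0.02]
contact_force: [1.5, -1.2, 0.6]
grip_width: 0.0592
```

>>> step_arm:
  moves: [0,0,0,0,0,-0.4,1,0,0,0,0,0,-0.62,1,0,0,0,0,0,-0.62,1]

```text
time: 7.68
tool_pos: [0.5191, -0.1786, 0.3262]
tool_rot: [-0.165, 2.782, 0.019]
contact_force: [1.2, 0.0, -0.5]
grip_width: 0.0782
```

>>> step_arm:
  moves: [0,0.111,0,0.23,0.515,-0.11,1,0,0.111,0,0.23,0.515,-0.11,1,0,0.111,0,0.23,0.515,-0.11,1,0,0.111,0,0.23,0.515,-0.11,1]

```text
time: 8.02
tool_pos: [0.4879, -0.1287, 0.3234]
tool_rot: [0.188, -3.132, 0.003]
contact_force: [0.7, 0.0, -0.1]
grip_width: 0.0931
```

>>> step_arm:
  moves: [0,0,0,0.254,0.515,-0.025,1,0,0,0,0.254,0.515,-0.025,1,0,0,0,0.254,0.515,-0.025,1,0,0,0,0.254,0.515,-0.025,1]

```text
time: 8.35
tool_pos: [0.4562, -0.081, 0.326]
tool_rot: [-0.187, 3.133, -0.002]
contact_force: [-0.7, -0.1, -0.0]
grip_width: 0.0929
```

```bash
python3 -c "
from h import *
seecollar((.453,-.08),'w5')
for c in ('scene','side'):
    im=manip.get_image(c); p=proj(im,bayp(Q,4,(.018,0,.012))); print(c,p)
    I=im['image'];u,v=p.astype(int);C=cv2.resize(I[v-45:v+45,u-60:u+60],(400,300));cv2.circle(C,(200,150),2,(255,0,0),-1)
    globals()[c]=C
cv2.imwrite('pics/d.png',np.hstack([scene,side])[:,:,::-1])
plan([((.453,-.081,.022),Rtab(.12))])"
```

```text
net [array([ 0.6403, -0.1718]), array([ 0.3895, -0.2534]), array([0.4381, 0.0736]), array([ 0.4529, -0.085 ])] blob [(np.float64(0.003910015892487109), array([ 0.45438543, -0.08365634]), np.float64(46.789625604117816))]
scene [220.81419908 179.03523329]
side [341.46700893 254.40952989]
[-0.001, 0.0, -0.001, 0.019, 0.01, 0.686] rows>=1.6
[0.0, 0.0, 0.0, 0.018, 0.008, 0.686] rows>=1.6
-- at [ 0.453 -0.081  0.022]
```

View pics/d.png

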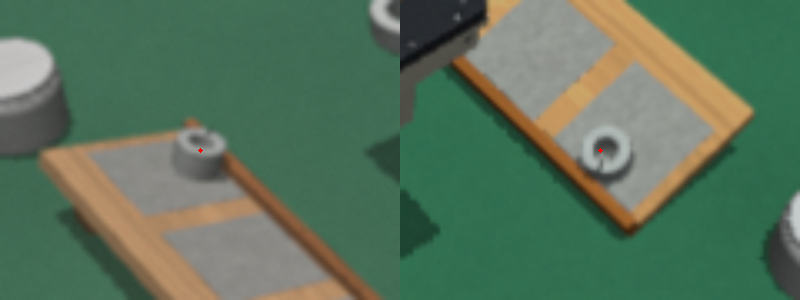

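d sits flat at the lip in bay 4. Next is c, at (0.4535, -0.0845).

>>> step_arm:
  moves: [0,0,0,0.03,-0.03,0.4,0.8,0,0,0,0.03,-0.03,0.685,0.8,0,0,0,0.03,-0.03,0.685,0.8]

```text
time: 8.8
tool_pos: [0.4519, -0.0848, 0.2533]
tool_rot: [0.183, -3.129, -0.004]
contact_force: [-1.0, 0.2, -0.3]
grip_width: 0.0776
```

>>> step_arm:
  moves: [0,0,0,0,0,0.25,0.8,0,0,0,0,0,0.5,0.8,0,0,0,0,0,0.685,0.8,0,0,0,0,0,0.685,0.8]

```text
time: 9.13
tool_pos: [0.4539, -0.0854, 0.1878]
tool_rot: [0.184, -3.134, 0.001]
contact_force: [-1.2, -0.1, 0.5]
grip_width: 0.074
```

>>> step_arm:
  moves: [0,0,0,0,0,0,0.3,0,0,0,0,0,0,0.3,0,0,0,0,0,0,0.3,0,0,0,0,0,0,0.3,0,0,0,0,0,0,0.3,0,0,0,0,0,0,0.3,0,0,0,0,0,0,0.3]
  grip_force: 35

```text
time: 9.72
tool_pos: [0.4539, -0.0848, 0.1901]
tool_rot: [-0.185, 3.135, -0.003]
contact_force: [0.1, 1.6, 6.3]
grip_width: 0.0457
```

```bash
python3 -c "
from h import *
B=Rboard(Q);o=manip.get_obs();g=np.array(o['tool_pos'])-[0,0,.167];print(g,o['grip_width'])
s=plan([(g+[0,0,.1],Rtab(.12)),(bayp(Q,3,(.029,0,.10)),B),(bayp(Q,3,(.029,0,.0255)),B)])
s=plan([(bayp(Q,3,(.029,0,.15)),B),((.4375,.0725,.16),Rtab(.12))],s)"
```

```text
[ 0.45390393 -0.08476367  0.0231399 ] 0.04567157365542396
[-0.001, 0.0, -0.001, -0.001, -0.001, -0.5] rows>=1.2
[0.0, 0.0, 0.0, 0.0, 0.0, -0.5] rows>=1.2
-- at [ 0.454 -0.085  0.123]
[0.0, -0.111, 0.0, -0.742, 0.016, 0.133] rows>=2.8
-- at [ 0.584 -0.067  0.12 ]
[0.0, 0.0, 0.0, -0.0, 0.0, 0.745] rows>=1.8
-- at [ 0.609 -0.064  0.05 ]
[0.0, 0.0, 0.0, 0.0, -0.0, -0.622] rows>=1.5
[0.0, 0.0, 0.0, 0.0, 0.0, -0.622] rows>=1.5
-- at [ 0.567 -0.07   0.167]
[-0.0, 0.111, -0.0, 0.251, 0.783, -0.108] rows>=2.8
[0.0, 0.0, 0.0, 0.273, 0.783, -0.016] rows>=2.0
-- at [0.438 0.072 0.16 ]
```

>>> step_arm:
  moves: [0,0,0,0,0,-0.4,0.3,0,0,0,0,0,-0.8,0.3,0,0,0,0,0,-1,0.3,0,0,0,0,0,-1,0.3]

```text
time: 10.05
tool_pos: [0.4551, -0.0853, 0.2937]
tool_rot: [-0.185, 3.128, -0.009]
contact_force: [0.8, 0.1, -2.3]
grip_width: 0.0456
```

>>> step_arm:
  moves: [0,-0.111,0,-0.742,0.016,0.133,0.3,0,-0.111,0,-0.742,0.016,0.133,0.3,0,-0.111,0,-0.742,0.016,0.133,0.3,0,-0.111,0,-0.742,0.016,0.133,0.3,0,-0.111,0,-0.742,0.016,0.133,0.3]

```text
time: 10.47
tool_pos: [0.5256, -0.074, 0.2741]
tool_rot: [-0.165, 2.795, 0.03]
contact_force: [0.1, -0.2, -2.1]
grip_width: 0.0456
```

>>> step_arm:
  moves: [0,0,0,0,0,0.3,0.3,0,0,0,0,0,0.5,0.3,0,0,0,0,0,0.65,0.3,0,0,0,0,0,0.745,0.3,0,0,0,0,0,0.745,0.3]

```text
time: 10.88
tool_pos: [0.5518, -0.0712, 0.2038]
tool_rot: [-0.166, 2.794, 0.029]
contact_force: [-0.8, 0.0, -2.4]
grip_width: 0.0455
```

```bash
cat >> h.py <<'E'
def inbay(i):
    o=manip.get_obs();r=R.from_rotvec(o['tool_rot']).as_matrix();g=np.array(o['tool_pos'])+.167*r[:,2]
    print('grasp in bay',i,(Rboard(Q)*[-1,1,-1]).T@(g-bayp(Q,i)),R.from_matrix(r.T@Rboard(Q)).as_rotvec().round(4),o['contact_force'],o['time'],o['grip_width'])
E
python3 -c "
from h import *
inbay(3)"
```

```text
grasp in bay 3 [0.02624471 0.00014718 0.02298965] [-0.0001 -0.0054 -0.0015] [-0.84845557  0.04101726 -2.35667623] 10.8833 0.045479909159134135
```

>>> step_arm:
  moves: [0,0,0,0,0,0,0.7,0,0,0,0,0,0,0.7,0,0,0,0,0,0,0.7,0,0,0,0,0,0,0.7,0,0,0,0,0,0,0.7,0,0,0,0,0,0,0.7]

```text
time: 11.38
tool_pos: [0.5525, -0.0716, 0.2065]
tool_rot: [-0.165, 2.787, 0.026]
contact_force: [1.1, 0.1, 0.2]
grip_width: 0.0652
```

>>> step_arm:
  moves: [0,0,0,0,0,-0.2,0.7,0,0,0,0,0,-0.6,0.7,0,0,0,0,0,-0.65,0.7]

```text
time: 11.63
tool_pos: [0.5306, -0.0745, 0.2715]
tool_rot: [-0.165, 2.783, 0.023]
contact_force: [0.6, -0.1, 0.7]
grip_width: 0.065
```

>>> step_arm:
  moves: [0,0,0,0,0,-0.4,1,0,0,0,0,0,-0.62,1,0,0,0,0,0,-0.62,1]

```text
time: 11.88
tool_pos: [0.5097, -0.0769, 0.3299]
tool_rot: [-0.165, 2.781, 0.021]
contact_force: [1.2, -0.2, -0.1]
grip_width: 0.0805
```

>>> step_arm:
  moves: [0,0.111,0,0.25,0.785,-0.11,1,0,0.111,0,0.25,0.785,-0.11,1,0,0.111,0,0.25,0.785,-0.11,1,0,0.111,0,0.25,0.785,-0.11,1]

```text
time: 12.22
tool_pos: [0.4729, 0.0, 0.3264]
tool_rot: [0.191, -3.131, 0.003]
contact_force: [1.3, -0.1, -0.2]
grip_width: 0.0926
```

>>> step_arm:
  moves: [0,0,0,0.273,0.785,-0.015,1,0,0,0,0.273,0.785,-0.015,1,0,0,0,0.273,0.785,-0.015,1,0,0,0,0.273,0.785,-0.015,1]

```text
time: 12.55
tool_pos: [0.4362, 0.0742, 0.3277]
tool_rot: [-0.19, 3.134, -0.001]
contact_force: [0.5, 0.0, 0.8]
grip_width: 0.0932
```

```bash
python3 -c "
from h import *
im=seecollar((.438,.073),'w6')
plan([((.4375,.0725,.022),Rtab(.12))])
for i,r in ((4,.018),(3,.023)): print(i,proj(im,bayp(Q,i,(r,0,0))))
print([np.round(x['at']) for x in manip.pinpoint('wrist','collar_a')])"
```

```text
net [array([0.4376, 0.0757])] blob [(np.float64(0.0016402750087733408), array([0.43885143, 0.07440199]), np.float64(57.62616390993211))]
[-0.001, 0.001, -0.001, 0.001, 0.001, 0.695] rows>=1.7
[0.0, 0.0, 0.0, -0.001, -0.0, 0.695] rows>=1.7
-- at [0.438 0.072 0.022]
4 [ 40.36599762 345.26922163]
3 [131.4222488  351.78321564]
[array([282., 203.])]
```

View pics/w6.png

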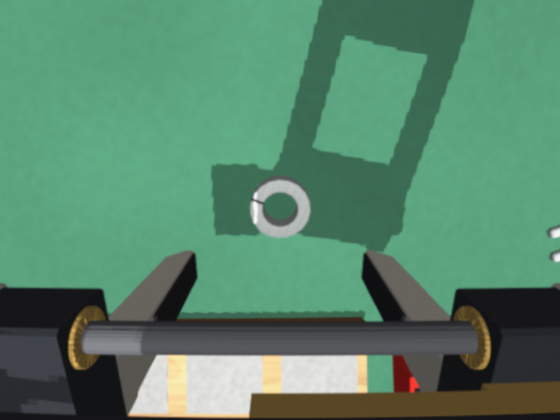

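b is centred under the gripper at (282,206).

>>> step_arm:
  moves: [0,0,0,-0.01,0.015,0.4,0.9,0,0,0,-0.01,0.015,0.69,0.9,0,0,0,-0.01,0.015,0.69,0.9]

```text
time: 12.95
tool_pos: [0.4361, 0.0733, 0.2549]
tool_rot: [0.181, -3.129, 0.001]
contact_force: [-0.8, 0.2, -1.3]
grip_width: 0.084
```

>>> step_arm:
  moves: [0,0,0,0,0,0.25,0.9,0,0,0,0,0,0.5,0.9,0,0,0,0,0,0.685,0.9,0,0,0,0,0,0.685,0.9]

```text
time: 13.28
tool_pos: [0.4372, 0.0734, 0.1889]
tool_rot: [0.182, -3.132, 0.002]
contact_force: [-1.7, 0.0, 0.2]
grip_width: 0.0837
```

>>> step_arm:
  moves: [0,0,0,0,0,0,0.4,0,0,0,0,0,0,0.4,0,0,0,0,0,0,0.4,0,0,0,0,0,0,0.4,0,0,0,0,0,0,0.4,0,0,0,0,0,0,0.4,0,0,0,0,0,0,0.4]
  grip_force: 40

```text
time: 13.87
tool_pos: [0.438, 0.0745, 0.1919]
tool_rot: [-0.186, 3.134, -0.003]
contact_force: [-0.8, -0.3, 7.0]
grip_width: 0.0556
```

```bash
python3 -c "
from h import *
B=Rboard(Q);o=manip.get_obs();g=np.array(o['tool_pos'])-[0,0,.167];print(g,o['grip_width'])
s=plan([(g+[0,0,.1],Rtab(.12)),(bayp(Q,2,(.034,0,.10)),B),(bayp(Q,2,(.034,0,g[2]+.003)),B)])
s=plan([(bayp(Q,2,(.034,0,.15)),B),((.39,-.2535,.16),Rtab(.12))],s)"
```

```text
[0.4380397  0.07451555 0.02488362] 0.0555667527969345
[-0.001, 0.001, -0.001, -0.001, -0.001, -0.5] rows>=1.2
[0.0, 0.0, 0.0, 0.0, 0.0, -0.5] rows>=1.2
-- at [0.438 0.075 0.125]
[0.0, -0.111, 0.0, -0.756, -0.585, 0.134] rows>=2.8
-- at [0.577 0.032 0.122]
[0.0, 0.0, 0.0, -0.0, -0.0, 0.721] rows>=1.7
-- at [0.601 0.035 0.054]
[0.0, 0.0, 0.0, 0.0, 0.0, -0.611] rows>=1.5
[0.0, 0.0, 0.0, 0.0, 0.0, -0.611] rows>=1.5
-- at [0.56  0.03  0.169]
[-0.0, 0.111, -0.0, 0.454, -0.872, -0.17] rows>=2.8
[0.0, 0.0, 0.0, 0.485, -0.872, -0.005] rows>=2.4
[0.0, 0.0, 0.0, 0.485, -0.872, -0.005] rows>=2.4
-- at [ 0.39  -0.254  0.16 ]
```

>>> step_arm:
  moves: [0,0,0,0,0,-0.4,0.4,0,0,0,0,0,-0.8,0.4,0,0,0,0,0,-1,0.4,0,0,0,0,0,-1,0.4]

```text
time: 14.2
tool_pos: [0.439, 0.0747, 0.2952]
tool_rot: [-0.186, 3.127, -0.005]
contact_force: [0.4, -1.0, -2.7]
grip_width: 0.056
```

>>> step_arm:
  moves: [0,-0.111,0,-0.756,-0.585,0.134,0.4,0,-0.111,0,-0.756,-0.585,0.134,0.4,0,-0.111,0,-0.756,-0.585,0.134,0.4,0,-0.111,0,-0.756,-0.585,0.134,0.4,0,-0.111,0,-0.756,-0.585,0.134,0.4]

```text
time: 14.62
tool_pos: [0.5183, 0.025, 0.2754]
tool_rot: [-0.163, 2.794, 0.028]
contact_force: [-0.3, 0.6, -4.0]
grip_width: 0.0558
```

>>> step_arm:
  moves: [0,0,0,0,0,0.3,0.4,0,0,0,0,0,0.5,0.4,0,0,0,0,0,0.62,0.4,0,0,0,0,0,0.72,0.4,0,0,0,0,0,0.72,0.4]

```text
time: 15.03
tool_pos: [0.5433, 0.0287, 0.2078]
tool_rot: [-0.166, 2.793, 0.028]
contact_force: [-0.1, 0.1, -1.9]
grip_width: 0.0559
```

```bash
python3 -c "
from h import *
inbay(2)"
```

```text
grasp in bay 2 [0.03104538 0.00026276 0.02550234] [-0.0008 -0.0045 -0.001 ] [-0.14988201  0.06504972 -1.94970084] 15.0333 0.05590166413731775
```

>>> step_arm:
  moves: [0,0,0,0,0,0,0.8,0,0,0,0,0,0,0.8,0,0,0,0,0,0,0.8,0,0,0,0,0,0,0.8,0,0,0,0,0,0,0.8,0,0,0,0,0,0,0.8]

```text
time: 15.53
tool_pos: [0.544, 0.0281, 0.2105]
tool_rot: [-0.165, 2.787, 0.026]
contact_force: [-0.2, -0.8, 0.4]
grip_width: 0.0744
```

>>> step_arm:
  moves: [0,0,0,0,0,-0.2,0.8,0,0,0,0,0,-0.6,0.8,0,0,0,0,0,-0.65,0.8]

```text
time: 15.78
tool_pos: [0.522, 0.0255, 0.2753]
tool_rot: [-0.165, 2.783, 0.024]
contact_force: [0.3, 1.0, -0.0]
grip_width: 0.0746
```

>>> step_arm:
  moves: [0,0,0,0,0,-0.4,1,0,0,0,0,0,-0.6,1,0,0,0,0,0,-0.6,1]

```text
time: 16.03
tool_pos: [0.5019, 0.0231, 0.3316]
tool_rot: [-0.165, 2.781, 0.024]
contact_force: [0.2, 0.7, -0.0]
grip_width: 0.0893
```

>>> step_arm:
  moves: [0,0.111,0,0.455,-0.87,-0.17,1,0,0.111,0,0.455,-0.87,-0.17,1,0,0.111,0,0.455,-0.87,-0.17,1,0,0.111,0,0.455,-0.87,-0.17,1]

```text
time: 16.37
tool_pos: [0.4633, -0.0716, 0.3271]
tool_rot: [0.18, -3.131, 0.004]
contact_force: [-0.2, -0.4, 0.3]
grip_width: 0.093
```

>>> step_arm:
  moves: [0,0,0,0.485,-0.87,0,1,0,0,0,0.485,-0.87,0,1,0,0,0,0.485,-0.87,0,1]

```text
time: 16.62
tool_pos: [0.425, -0.163, 0.3271]
tool_rot: [-0.186, 3.135, -0.004]
contact_force: [0.8, -0.1, -0.0]
grip_width: 0.0932
```

>>> step_arm:
  moves: [0,0,0,0.485,-0.87,0,1,0,0,0,0.485,-0.87,0,1,0,0,0,0.485,-0.87,0,1,0,0,0,0.485,-0.87,0,1]

```text
time: 16.95
tool_pos: [0.387, -0.2557, 0.3274]
tool_rot: [-0.179, 3.135, -0.005]
contact_force: [0.0, -0.3, -0.6]
grip_width: 0.0927
```

```bash
python3 -c "
from h import *
im=seecollar((.39,-.2535),'w7')
o=manip.get_obs();print(o['tool_pos'],o['joint_positions'])
plan([((.39,-.2535,.022),Rtab(.12))])"
```

```text
net [array([ 0.3875, -0.2542])] blob [(np.float64(0.0017249842482156786), array([ 0.39145945, -0.25258045]), np.float64(68.0915329277275))]
[ 0.38766676 -0.25275869  0.32726847] [-8.19729158e-01  1.73484771e-01  1.84897519e+00  5.03876347e-04
  1.11832804e+00 -2.50702008e+00]
[-0.0, 0.0, -0.001, -0.011, -0.005, 0.691] rows>=1.7
[0.0, 0.0, 0.0, -0.011, -0.005, 0.691] rows>=1.7
-- at [ 0.39  -0.254  0.022]
```

View pics/w7.png

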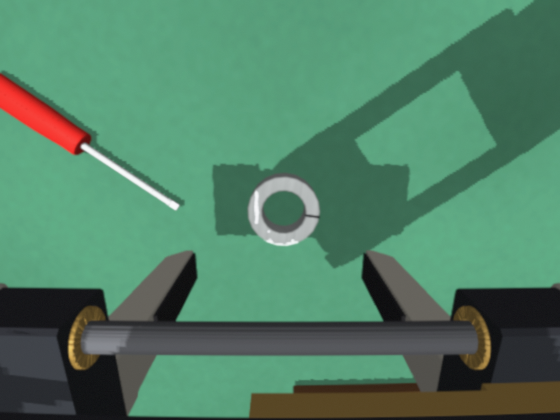

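a is at (284,210); the screwdriver tip at (180,207) is clear of the fingers.

>>> step_arm:
  moves: [0,0,0,-0.02,-0.005,0.4,1,0,0,0,-0.02,-0.005,0.69,1,0,0,0,-0.02,-0.005,0.69,1]

```text
time: 17.3
tool_pos: [0.3887, -0.25, 0.2544]
tool_rot: [0.188, -3.131, -0.01]
contact_force: [-0.7, 1.0, -0.7]
grip_width: 0.093
```

>>> step_arm:
  moves: [0,0,0,0,0,0.25,1,0,0,0,0,0,0.5,1,0,0,0,0,0,0.685,1,0,0,0,0,0,0.685,1]

```text
time: 17.63
tool_pos: [0.3895, -0.2514, 0.1887]
tool_rot: [0.187, -3.133, -0.004]
contact_force: [-0.1, 0.5, 0.7]
grip_width: 0.093
```

>>> step_arm:
  moves: [0,0,0,0,0,0,0.5,0,0,0,0,0,0,0.5,0,0,0,0,0,0,0.5,0,0,0,0,0,0,0.5,0,0,0,0,0,0,0.5,0,0,0,0,0,0,0.5,0,0,0,0,0,0,0.5]
  grip_force: 45

```text
time: 18.22
tool_pos: [0.39, -0.2534, 0.1917]
tool_rot: [-0.184, 3.135, -0.003]
contact_force: [-0.8, 2.6, 7.1]
grip_width: 0.065
```

```bash
python3 -c "
from h import *
B=Rboard(Q);o=manip.get_obs();g=np.array(o['tool_pos'])-[0,0,.167];print(g,o['grip_width'])
s=plan([(g+[0,0,.1],Rtab(.12)),(bayp(Q,1,(.039,0,.11)),B),(bayp(Q,1,(.039,0,g[2]+.0025)),B)])
s=plan([(bayp(Q,1,(.039,0,.15)),B),((.62,-.02,.25),Rtab(.12))],s)"
```

```text
[ 0.38995049 -0.25340818  0.0247275 ] 0.06497511453030222
[-0.001, 0.0, -0.001, -0.001, -0.001, -0.5] rows>=1.2
[0.0, 0.0, 0.0, 0.0, 0.0, -0.5] rows>=1.2
-- at [ 0.39  -0.253  0.125]
[0.0, -0.111, 0.0, -0.41, 0.903, 0.005] rows>=2.8
[0.0, 0.0, 0.0, -0.383, 0.903, 0.145] rows>=2.4
[0.0, 0.0, 0.0, -0.383, 0.903, 0.145] rows>=2.4
[0.0, 0.0, 0.0, -0.383, 0.903, 0.145] rows>=2.4
-- at [0.566 0.132 0.133]
[0.0, 0.0, 0.0, 0.0, 0.0, 0.828] rows>=2.0
-- at [0.594 0.135 0.055]
[0.0, 0.0, 0.0, 0.0, 0.0, -0.614] rows>=1.5
[0.0, 0.0, 0.0, 0.0, -0.0, -0.614] rows>=1.5
-- at [0.552 0.13  0.17 ]
[-0.0, 0.111, -0.0, -0.652, -0.786, -0.24] rows>=2.8
[0.0, 0.0, 0.0, -0.531, -0.786, -0.449] rows>=2.5
-- at [ 0.62 -0.02  0.25]
```

>>> step_arm:
  moves: [0,0,0,0,0,-0.4,0.5,0,0,0,0,0,-0.8,0.5,0,0,0,0,0,-1,0.5,0,0,0,0,0,-1,0.5]

```text
time: 18.55
tool_pos: [0.3908, -0.2545, 0.2951]
tool_rot: [-0.185, 3.13, -0.014]
contact_force: [1.7, -1.1, -3.7]
grip_width: 0.0651
```

>>> step_arm:
  moves: [0,-0.111,0,-0.41,0.9,0,0.5,0,-0.111,0,-0.41,0.9,0,0.5,0,-0.111,0,-0.41,0.9,0,0.5,0,-0.111,0,-0.41,0.9,0,0.5]

```text
time: 18.88
tool_pos: [0.4181, -0.155, 0.2883]
tool_rot: [-0.166, 2.787, 0.034]
contact_force: [-0.8, 0.2, -5.1]
grip_width: 0.0653
```

>>> step_arm:
  moves: [0,0,0,-0.38,0.9,0.145,0.5,0,0,0,-0.38,0.9,0.145,0.5,0,0,0,-0.38,0.9,0.145,0.5]

```text
time: 19.13
tool_pos: [0.4487, -0.0622, 0.288]
tool_rot: [-0.164, 2.793, 0.031]
contact_force: [-0.2, 0.5, -3.8]
grip_width: 0.0648
```

>>> step_arm:
  moves: [0,0,0,-0.38,0.9,0.145,0.5,0,0,0,-0.38,0.9,0.145,0.5,0,0,0,-0.38,0.9,0.145,0.5]

```text
time: 19.38
tool_pos: [0.4791, 0.0325, 0.2874]
tool_rot: [-0.167, 2.792, 0.029]
contact_force: [-0.1, 0.1, -4.2]
grip_width: 0.0649
```

>>> step_arm:
  moves: [0,0,0,-0.38,0.9,0.145,0.5,0,0,0,-0.38,0.9,0.145,0.5,0,0,0,-0.38,0.9,0.145,0.5,0,0,0,-0.38,0.9,0.145,0.5,0,0,0,-0.38,0.9,0.145,0.5,0,0,0,-0.38,0.9,0.145,0.5]

```text
time: 19.88
tool_pos: [0.5084, 0.1228, 0.2866]
tool_rot: [-0.165, 2.792, 0.026]
contact_force: [0.2, 0.3, -3.2]
grip_width: 0.0653
```

```bash
python3 -c "
from h import *
inbay(1)
plan([(bayp(Q,1,(.040,0,.027)),Rboard(Q))])
a=[cv2.resize(manip.get_image(c)['image'][s],(400,300)) for c,s in (('scene',np.s_[170:380,180:460]),('side',np.s_[80:260,140:380]))]
cv2.imwrite('pics/e.png',np.hstack(a)[:,:,::-1])"
```

```text
grasp in bay 1 [ 0.03620063 -0.00250815  0.1075696 ] [-0.0026 -0.0039 -0.0011] [ 0.1627699   0.26248701 -3.23224255] 19.8833 0.0653323568174564
[-0.001, -0.001, -0.0, -0.035, 0.023, 0.805] rows>=1.9
-- at [0.595 0.135 0.055]
```

View pics/e.png

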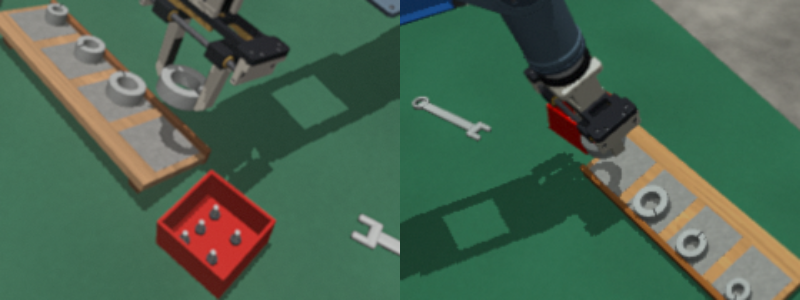

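b, c and d stand in bays 2–4 and the bin is clear, so I lower a.

>>> step_arm:
  moves: [0,0,0,-0.035,0.02,0.3,0.5,0,0,0,-0.035,0.02,0.5,0.5,0,0,0,-0.035,0.02,0.65,0.5,0,0,0,-0.035,0.02,0.78,0.5,0,0,0,-0.035,0.02,0.8,0.5,0,0,0,-0.035,0.02,0.8,0.5]

```text
time: 20.48
tool_pos: [0.5391, 0.1277, 0.2132]
tool_rot: [-0.163, 2.791, 0.026]
contact_force: [-0.7, -0.3, -3.8]
grip_width: 0.0653
```

```bash
python3 -c "
from h import *
inbay(1)"
```

```text
grasp in bay 1 [ 0.04047036 -0.00135451  0.02798634] [-0.0028 -0.0027 -0.0031] [-0.71694888 -0.30079886 -3.79111309] 20.4833 0.06525043320806562
```

Gap about 3 mm; lower 2 mm and release.

>>> step_arm:
  moves: [0,0,0,0,0.01,0.02,0.5,0,0,0,0,0.01,0.02,0.5,0,0,0,0,0.01,0.02,0.8,0,0,0,0,0.01,0.02,0.8,0,0,0,0,0.01,0.02,0.8,0,0,0,0,0.01,0.02,0.8,0,0,0,0,0.01,0.02,0.8,0,0,0,0,0.01,0.02,0.8]

```text
time: 21.15
tool_pos: [0.54, 0.13, 0.2126]
tool_rot: [-0.165, 2.788, 0.027]
contact_force: [-0.6, -0.2, 0.2]
grip_width: 0.0742
```

>>> step_arm:
  moves: [0,0,0,0,0,-0.2,0.8,0,0,0,0,0,-0.6,0.8,0,0,0,0,0,-0.65,0.8]

```text
time: 21.4
tool_pos: [0.5181, 0.1276, 0.2777]
tool_rot: [-0.165, 2.782, 0.026]
contact_force: [0.7, -0.4, -0.3]
grip_width: 0.0744
```

>>> step_arm:
  moves: [0,0,0,0,0,-0.4,0.8,0,0,0,0,0,-0.6,0.8,0,0,0,0,0,-0.6,0.8]

```text
time: 21.65
tool_pos: [0.4979, 0.1253, 0.334]
tool_rot: [-0.165, 2.78, 0.026]
contact_force: [1.1, 0.4, 0.1]
grip_width: 0.0745
```

>>> step_arm:
  moves: [0,0.111,0,-0.65,-0.785,-0.24,0.8,0,0.111,0,-0.65,-0.785,-0.24,0.8,0,0.111,0,-0.65,-0.785,-0.24,0.8,0,0.111,0,-0.65,-0.785,-0.24,0.8]

```text
time: 21.98
tool_pos: [0.5632, 0.0498, 0.3759]
tool_rot: [0.18, -3.134, 0.006]
contact_force: [1.2, 0.4, -0.2]
grip_width: 0.0746
```

>>> step_arm:
  moves: [0,0,0,-0.4,-0.785,-0.45,0.8,0,0,0,-0.4,-0.785,-0.45,0.8,0,0,0,-0.4,-0.785,-0.45,0.8,0,0,0,-0.4,-0.785,-0.45,0.8,0,0,0,-0.4,-0.785,-0.45,0.8,0,0,0,-0.4,-0.785,-0.45,0.8]

```text
time: 22.48
tool_pos: [0.6075, -0.0188, 0.4178]
tool_rot: [0.186, -3.134, 0.0]
contact_force: [-0.4, 0.2, 0.7]
grip_width: 0.0744
```

```bash
python3 -c "
from h import *
im=manip.get_image('wrist');S=basis(Q)
dets=manip.pinpoint('wrist','collar_a')
for n,i,r in (('a',1,.033),('b',2,.028),('c',3,.023),('d',4,.018)):
    e=proj(im,bayp(Q,i,(r,0,0)))
    for x in dets:
        if np.linalg.norm(x['at']-e)<40:
            o,d=ray(im,x['at']); nrm=S[:,2]; b=bayp(Q,i); p=o+d*(nrm@(b-o))/(nrm@d); print(n,'in bay',i,(S.T@(p-b)*1000).round(1),'lip contact x',r*1000)
    t=np.linspace(0,2*np.pi,60)
    c=np.array([proj(im,bayp(Q,i,(r+r*np.cos(a),r*np.sin(a),.024))) for a in t]).round().astype(int)
    cv2.polylines(im['image'],[c],True,(255,0,0),1)
save(im,'fin')"
```

```text
b in bay 2 [28.2 -6.   0. ] lip contact x 28.0
c in bay 3 [24.8 -1.   0. ] lip contact x 23.0
d in bay 4 [20.5 -4.1  0. ] lip contact x 18.0
d in bay 4 [ 7.6 -1.5  0. ] lip contact x 18.0
```

View pics/fin.png

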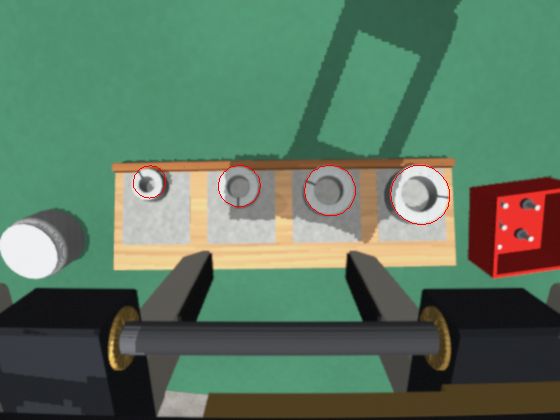

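Final view: all four rims match the predicted circles within about 2 px, largest next to the bin (right) and smallest next to the tin (left). Handing in.

```bash
python3 -c "
from station import manip
print(manip.close_job())"
```

```text
the job is handed in; nothing more can be done
None
```

I placed all four collars on the stand and handed the job in at about 22.5 s of the 99 s limit. Largest to smallest, a, b, c and d are in bays 1 to 4, with a next to the bin and d next to the tin. Each was gripped across the row, tilted 20° to match the board and released just above it.

**Position:** in the last wrist picture, all four rims matched the outlines predicted for a collar flat, at the lip and mid-bay, within about 2 px. The detector put b, c and d 0–3 mm from touching the lip and no more than 6 mm off their bay's middle line.

**Weak spots in that check:** the detector missed collar a, so a rests on the outline match alone. It also gave a second, stray reading for d that I ignored because the picture contradicts it.

**Bin and tin:** both looked upright and in place, but I did not measure how far they might have moved. Nothing was bumped, and the highest force reported after any move was about 7 N, while gripping at the table.

**Corrected on the way:** I fixed a rotation-order mistake in my stand model before the first placing.

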